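# Draw the large round panel lamp to the front stop

## Task

Three flat panel lamps lie at the far end of the three-lane feed tray of a lamp test bench. Draw the large round lamp along its lane toward the robot, keeping it flat on the tray, until it rests against the stop bar at the near end. Leave the square lamp and the small round lamp where they are.

Things in the scene. Friction and masses are not known exactly. Their poses are not given: they have to be found in the camera images.
- tray: Three-lane feed tray, fixed to the bench. Origin: underside, mid middle lane; x along the lanes away from the robot, y to the left, z up. Floor 6 mm thick. Lanes 94 mm wide, centred at y = -100, 0, +100 mm, open from x = -130 mm (face of the near stop bar) to +130 mm. Ribs and end bars: 6 mm wide, tops 14 mm above the bench. Two loose white lamp drivers, tops at 26 mm, lie behind the far bar.
- big_round_mid (a point): Large round panel lamp, to be drawn: loose disc 86 mm across, 12 mm thick, about 0.2 kg, aluminium rim, flat white face, too wide to grip; lies in any lane near its far end and slides easily (friction on the floor about 0.2; 10 N on top is plenty). Point: its centre, half-way up, 12 mm above the bench; its top face is 6 mm higher. Against the stop bar its centre is at x = -87 mm in the tray's frame.
- square_mid (a point): The square panel lamp, to be left alone: 86 x 86 x 12 mm, same rim and white face, loose, in another lane near its far end. The point is its centre, half-way up.
- small_round_mid (a point): The small round panel lamp, to be left alone: a disc 60 mm in diameter and 12 mm thick, same rim and white face, loose, in the remaining lane near its far end. The point is its centre, half-way up.
Not all that is in view belongs to the job. Leave any brown look-alike of the part that bears big_round_mid alone.

How it is judged (in metres and radians):
At the end, for the whole second after the job is handed in: The large round lamp lies flat on the tray floor in its lane (tilt under 6 degrees), at the near stop bar with a gap of less than 12 mm; the square and the small round lamp are within 20 mm of where they started (x of big_round_mid in the frame of tray between -0.095 and -0.075 m and z of big_round_mid in the frame of tray below 0.016 m and angle between big_round_mid's own z axis and vertical below 0.1 rad and distance of each of square_mid, small_round_mid from where it was at the start of the episode below 0.02 m); the robot touches nothing.
It fails at once if the large round lamp is lifted or tipped out of its lane (its centre more than 20 mm above where it lies flat, or tilted more than 20 degrees) (z of big_round_mid in the frame of tray above 0.032 m or angle between big_round_mid's own z axis and vertical above 0.35 rad).
It fails at once if the square or the small round lamp is moved by more than 20 mm (distance of any of square_mid, small_round_mid from where it was at the start of the episode above 0.02 m).
It also fails if it takes over 32 s, if anything falls off the work surface, if the arm or the gripper's body presses on something with over 40 N, if the wrist force passes 120 N, or if a joint passes its speed limit or range.

## Robot

A 6-joint arm with a two-finger parallel gripper is mounted at the origin on the work surface. World frame = base frame: x ahead of the robot, y to its left, z up, the work surface at z = 0. Lengths are in mm, angles in degrees, forces in N, time in s.
With the tool pointing down it reaches from about 300 to 825 mm from the base axis. Payload 5.4 kg.
Tool frame: the origin (TCP) lies on the centre line of the jaws, within the pads' length; the fingertips stand env.tip_reach ahead of it and the grasp point (between the pads) lies 3 mm ahead of it (env.tip_reach is the distance from the TCP to the fingertips, in mm); z points along the fingers, x is the direction in which the jaws open and shut, and the axes are right-handed (so a half turn about z gives the same grasp; the last joint's range is limited). The gripper opens to 92 mm and grips with 3 to 60 N. Pads are 20 mm wide; open, the fingers measure 128 mm over their backs; the gripper's body (75 mm by 189 mm) begins 69 mm behind the grasp point.
Start: joints at [-80.334, 9.076, 91.501, -0, 79.423, -12.038], TCP at [212.614, -534.23, 236.601] pointing down, gripper open.
Joint ranges: [-166.64, 166.64], [-54.1, 131.32], [10.49, 154.53], [-73.88, 253.88], [9.74, 151.15], [-171.62, 171.62]. Speed limits (degrees/s): [147.25, 147.25, 180, 180, 180, 180].

## Interface

Orientations are given as [roll, pitch, yaw] about the fixed x, y, z axes, in that order (R = Rz(yaw) Ry(pitch) Rx(roll)).
In Python, from rig import env, imaging, workorder gives the robot as it stands.
- The arm moves only by the tool servo_tool, never from a script. Its argument "moves" is a list of rows, each a list of 4 numbers: the shift along the tool's x, y, z in mm, then the turn about the tool's z in degrees. In form: [[tx, ty, tz, twist], ...]. A call has 1 to 20 rows; each row shifts and turns the commanded pose from where the row before left it, along the tool's axes as they then stand; what a row does not reach is not made up. A row lasts 1/10 s, in which the tool goes at most 50 mm and 8.59 degrees, less where a joint would pass 70% of its speed; a pose out of reach is approached as far as the arm can. A call with a gripper value outside its range is refused whole. "fingers" is the opening, from 0 (shut) to 1 (fully open), set as the call begins (left out, the last holds). The fingers move at their own pace and stop on an object; the grip force is fixed at half the most. Time passes only in rows, so rows that do not move let the fingers close. It gives the time, the measured TCP pose, the force and the opening at its end, in the units of the state.
- env.get_state(): the state, without advancing time (a new reading comes with each control period).
- imaging.camera(name): name is "scene" or "top"; returns a dict with "img" (480x640x3 uint8, red, green, blue), "depth" (480x640 float32, mm along the optical axis (not along the pixel's ray), 0 where there is no reading), "fx", "fy", "cx", "cy" (pixels), "R" (3x3) and "t" (3): a world point X has camera coordinates R X + t. Camera axes: x right, y down, z forward; pixel columns grow to the right and rows downward; lengths in mm; the calibration is good to about 2 mm. A picture is of the moment at which its call begins.
- workorder.finish_job(): hands the job in, once; it reports no verdict.
The state is a dict: "time_s": time; "joints": joint angles; "joint_velocities": joint speeds; "joint_efforts": joint torques, N m; "tool_pos": TCP position; "ee_rot": TCP orientation; "contact_force": force on the tool from outside, world axes, zero at the start; "wrist_torque": the same for the moment, N m; "opening": finger opening in mm.
Only numpy, scipy, OpenCV 4.12 (cv2) and the standard library are available. Lean on these libraries where they do the work, as an engineer would, in place of code of your own. Each camera call takes 0.05 s, during which the arm holds its last target.

## Working session

There is one attempt and no reset: what is moved stays moved. The work goes in short steps, Python scripts to look and compute and a tool call to move; the robot and the scene stay as the last step left them, time stands still between calls to the robot, and variables do not carry over. Pictures are saved under pics/ and viewed, and the job is handed in when it is done.

Besides the shell and the picture viewer there is one more tool, called after "Call:" as name(argument=value, ...) on one line, values as JSON. servo_tool: Moves the arm, as the interface text tells. Its arguments: {"type":"object","properties":{"moves":{"type":"array"},"fingers":{"type":"number"}},"required":["moves"]}

```bash
mkdir -p pics; ls; python3 - <<'E'
from rig import env, imaging, workorder
import cv2
print(env.get_state(), env.tip_reach)
for n in ("top","scene"):
    c=imaging.camera(n); cv2.imwrite(f"pics/{n}0.png",c["img"][:,:,::-1])
    print(n,c["fx"],c["cx"],c["cy"],c["R"],c["t"])
E
```

```text
pics
{'time_s': 0.0, 'joints': array([-8.03350602e+01,  9.11418169e+00,  9.15704568e+01,  1.13994414e-03,
        7.94226728e+01, -1.20368989e+01]), 'joint_velocities': array([ 0.01584975,  0.03596847, -0.0451992 , -0.01058056, -0.00804072,
        0.09340573]), 'joint_efforts': array([ 3.79460052e-04, -3.85565758e+01, -3.22110057e+01,  7.01289251e-02,
        3.78324010e-02, -1.44614610e-04]), 'tool_pos': array([ 212.51766337, -533.66751185,  235.61887011]), 'ee_rot': array([-1.79976526e+02,  1.04718298e-01, -6.82983501e+01]), 'contact_force': array([-0.02285039,  0.06078158, -1.19391393]), 'wrist_torque': array([-0.04351176, -0.02468355,  0.01084707]), 'opening': 91.83657738196761} 22.0
top 580.0179855772208 321.39507593197754 246.4499688513496 [[ 0.00335917 -0.99994115 -0.01031612]
 [-0.98342198 -0.00143298 -0.18132612]
 [ 0.18130067  0.01075421 -0.98336891]] [ 39.17322041 530.23010483 806.69699876]
scene 568.7312928769517 320.2429429286196 245.05013679726295 [[-0.13233159  0.99116457  0.00900819]
 [ 0.81242159  0.11366496 -0.57188411]
 [-0.56785519 -0.06835989 -0.82028496]] [  62.60476186 -400.24965405 1166.25679562]
```

View pics/top0.png

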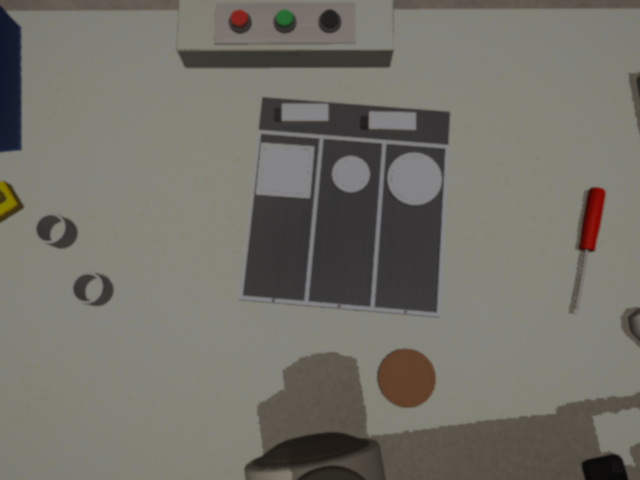

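View pics/scene0.png

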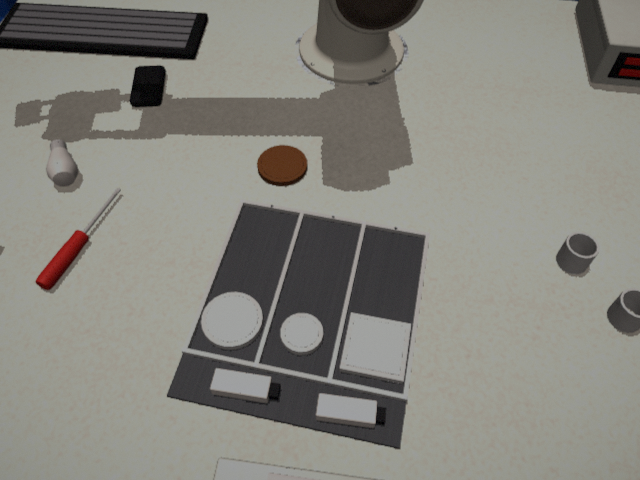

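Top view: the large round lamp is in the right lane at about (414,179), the small round at (351,174) and the square at (285,171). The near bar runs along rows 299–314. The brown decoy is at (406,378).

```bash
cat > h.py <<'E'
from rig import env, imaging, workorder
import cv2, numpy as np
def ray(c,u,v,z):
    d=c["R"].T@np.array([(u-c["cx"])/c["fx"],(v-c["cy"])/c["fy"],1]); o=-c["R"].T@c["t"]
    return o+d*(z-o[2])/d[2]
def lamps(c,n,thr=None):
    g=cv2.cvtColor(c["img"],cv2.COLOR_RGB2GRAY)
    x0,x1,y0,y1=(245,455,138,312) if n=="top" else (185,430,205,385)
    m=np.zeros_like(g); m[y0:y1,x0:x1]=(g[y0:y1,x0:x1]>(thr or 125))*255
    m=cv2.morphologyEx(m,cv2.MORPH_OPEN,np.ones((9,9)))
    return m
E
python3 - <<'E'
from h import *
for n in ("top","scene"):
    c=imaging.camera(n); m=lamps(c,n)
    cs,_=cv2.findContours(m,cv2.RETR_EXTERNAL,cv2.CHAIN_APPROX_NONE)
    for k in cs:
        if cv2.contourArea(k)<400: continue
        P=np.array([ray(c,u,v,18)[:2] for u,v in k[:,0]],np.float32)
        (a,b),r=cv2.minEnclosingCircle(P); M=cv2.moments(P.reshape(-1,1,2))
        print(n,k[:,0].mean(0).round(),"centroid",round(M['m10']/M['m00'],1),round(M['m01']/M['m00'],1),"diam eq",round(2*np.sqrt(M['m00']/np.pi),1),"encl",round(2*r,1))
    cv2.imwrite(f"pics/m_{n}.png",m)
    if n=="top":
        big=c["img"][120:330,235:460,::-1]; cv2.imwrite("pics/crop.png",cv2.resize(big,None,fx=2.8,fy=2.8,interpolation=cv2.INTER_CUBIC))
        pts=[(240,299),(438,315),(309,304),(374,309),(321,137),(384,143),(258,131),(446,146)]
        for p in pts: print(p,ray(c,*p,14).round(1))
E
```

```text
top [351. 174.] centroid 652.3 -6.1 diam eq 49.8 encl 54.7
top [414. 179.] centroid 644.6 -105.7 diam eq 75.5 encl 81.2
top [448. 233.] centroid 549.1 -152.8 diam eq 74.8 encl 251.2
top [285. 170.] centroid 657.8 99.5 diam eq 87.7 encl 108.0
top [250. 163.] centroid 672.0 153.2 diam eq 41.6 encl 85.4
(240, 299) [455.5 163.7  14. ]
(438, 315) [ 432.2 -134.4   14. ]
(309, 304) [448.2  59.2  14. ]
(374, 309) [441.  -38.6  14. ]
(321, 137) [713.6  42.1  14. ]
(384, 143) [703.5 -57.9  14. ]
(258, 131) [723.7 142.6  14. ]
(446, 146) [ 698.5 -155.8   14. ]
scene [240. 378.] centroid 729.2 -74.3 diam eq 37.9 encl 73.2
scene [376. 347.] centroid 658.3 100.7 diam eq 94.1 encl 115.8
scene [301. 332.] centroid 651.9 -3.3 diam eq 56.5 encl 59.0
scene [231. 319.] centroid 644.6 -102.0 diam eq 83.3 encl 85.0
scene [420. 338.] centroid 639.4 159.9 diam eq 66.1 encl 155.3
scene [369. 215.] centroid 435.0 86.1 diam eq 97.3 encl 209.4
scene [202. 259.] centroid 533.1 -168.2 diam eq 118.6 encl 230.4
```

View pics/crop.png

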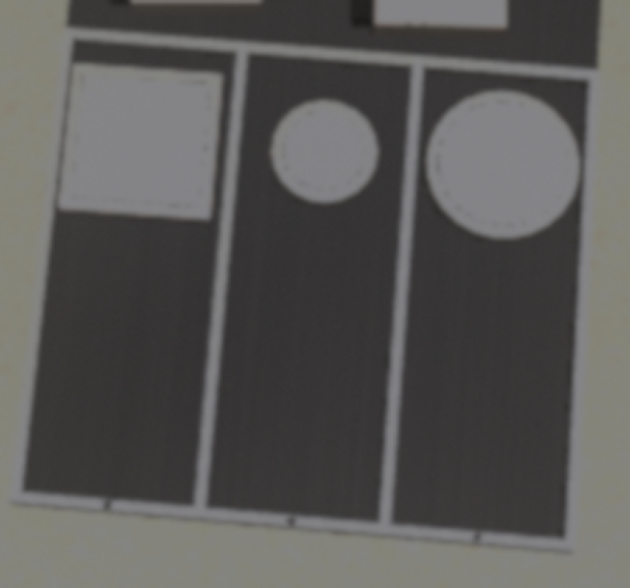

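```bash
python3 - <<'E'
from h import *
c=imaging.camera("top")
q=lambda x,y:ray(c,x/2.8+235-.2,y/2.8+120-.2,14)[:2]
l0,l1,r0,r1=q(202,500),q(241,55),q(386,518),q(417,72)
d1,d2=l1-l0,r1-r0
print(np.degrees(np.arctan2(d1[1],d1[0])),np.degrees(np.arctan2(d2[1],d2[0])),np.linalg.norm(d1),np.linalg.norm(d2))
s0,s1=q(392,522),q(567,537)
e=s1-s0; print("stop",s0,s1,np.degrees(np.arctan2(e[0],-e[1])))
d=d1/np.linalg.norm(d1)+d2/np.linalg.norm(d2); d/=np.linalg.norm(d); n=np.array([-d[1],d[0]])
mid=(l0+l1+r0+r1)/4
print("d",d,"stop along",(s0@d,s1@d),"ribs lateral",l0@n,l1@n,r0@n,r1@n)
L=np.array([644.6,-104]); print("lamp along",L@d,"lat",L@n, "travel",L@d-43-(s0@d+s1@d)/2)
f0,f1=q(425,69),q(585,82); print("far along",f0@d,f1@d)
s=env.get_state(); from scipy.spatial.transform import Rotation as Ro
R=Ro.from_euler('xyz',s['ee_rot'],degrees=True).as_matrix()
print(R.T@(np.array([*L,60])-s['tool_pos']), R.T@np.array([*d,0]))
E
```

```text
-4.55926767362491 -4.699075636850802 253.57700391832557 252.88805065246518
stop [445.13278288 -39.87817224] [ 437.34445573 -133.51876974] -4.7544928157858966
d [ 0.99673792 -0.08070642] stop along (np.float64(446.89914697855954), np.float64(446.69362295797697)) ribs lateral 99.06061870614269 99.36999642946508 -0.46471955638598145 -0.7732567192885663
lamp along 650.890728279217 lat -51.63738800666172 travel 161.09434331094872
far along 703.8048495050454 703.3447763043324
[-239.58941763 -560.35726722  176.49285619] [ 4.43560950e-01 -8.96244192e-01 -1.79221585e-04]
```

Call:
servo_tool(moves=[[-17.1, -40, 10, 0], [-17.1, -40, 10, 0], [-17.1, -40, 10, 0], [-17.1, -40, 10, 0], [-17.1, -40, 10, 0], [-17.1, -40, 10, 0], [-17.1, -40, 10, 0], [-17.1, -40, 10, 0], [-17.1, -40, 10, 0], [-17.1, -40, 10, 0], [-17.1, -40, 10, 0], [-17.1, -40, 10, 0], [-17.1, -40, 10, 0], [-17.1, -40, 10, 0], [0, 0, 0, 6.6], [0, 0, 0, 6.6], [0, 0, 0, 6.6], [0, 0, 0, 6.6], [0, 0, 0, 0]], fingers=0)

```text
time_s: 2.15
tool_pos: [644.3, -104.6, 96.4]
ee_rot: [180.0, 0.0, -94.7]
contact_force: [0.2, 0.1, -0.3]
opening: 0.6
```

Call:
servo_tool(moves=[[0, 0, 15, 0], [0, 0, 15, 0], [0, 0, 12, 0], [0, 0, 8, 0], [0, 0, 2, 0], [0, 0, 0, 0]])

```text
time_s: 2.75
tool_pos: [644.2, -104.7, 44.1]
ee_rot: [180.0, 0.0, -94.7]
contact_force: [-0.0, -0.3, 0.4]
opening: 0.5
```

Call:
servo_tool(moves=[[0, 0, 1, 0], [0, 0, 1, 0], [0, 0, 0.5, 0], [0, 0, 0, 0]])

```text
time_s: 3.15
tool_pos: [644.5, -104.7, 42.3]
ee_rot: [-180.0, -0.0, -94.7]
contact_force: [0.1, -0.3, 0.3]
opening: 0.5
```

Call:
servo_tool(moves=[[0, 0, 0.8, 0], [0, 0, 0.7, 0], [0, 0, 0, 0]])

```text
time_s: 3.45
tool_pos: [644.3, -104.7, 40.4]
ee_rot: [180.0, 0.0, -94.7]
contact_force: [0.1, 0.6, -0.3]
opening: 0.8
```

Call:
servo_tool(moves=[[0, 0, 0.5, 0], [0, 0, 0, 0]])

```text
time_s: 3.65
tool_pos: [644.5, -104.7, 40.4]
ee_rot: [-180.0, -0.0, -94.7]
contact_force: [-0.5, 0.5, 1.8]
opening: 0.4
```

Call:
servo_tool(moves=[[0, 0, 0.4, 0], [0, 0, 0, 0]])

```text
time_s: 3.85
tool_pos: [644.8, -104.8, 40.4]
ee_rot: [-180.0, -0.0, -94.7]
contact_force: [-2.0, 0.7, 4.4]
opening: 0.5
```

Call:
servo_tool(moves=[[0, 0, 0.4, 0], [0, 0, 0, 0]])

```text
time_s: 4.05
tool_pos: [645.0, -104.9, 40.4]
ee_rot: [-179.9, -0.0, -94.7]
contact_force: [-1.1, 0.3, 6.9]
opening: 0.4
```

Call:
servo_tool(moves=[[0, 0, 0.6, 0], [0, 0, 0, 0]])

```text
time_s: 4.25
tool_pos: [645.4, -105.0, 40.4]
ee_rot: [-179.9, -0.0, -94.7]
contact_force: [-2.7, 0.8, 9.7]
opening: 0.4
```

Call:
servo_tool(moves=[[0, 2, 0, 0], [0, 4, 0, 0], [0, 6, 0, 0], [0, 6, 0, 0], [0, 2, 0, 0]])

```text
time_s: 4.75
tool_pos: [626.0, -103.7, 40.4]
ee_rot: [-179.7, -0.1, -94.7]
contact_force: [2.1, -0.6, 5.5]
opening: 0.1
```

Call:
servo_tool(moves=[[0, 0, 0.6, 0], [0, 4, 0, 0], [0, 6, 0, 0], [0, 6, 0, 0], [0, 4, 0, 0], [0, 0, 0, 0]])

```text
time_s: 5.35
tool_pos: [606.5, -102.3, 40.4]
ee_rot: [-179.7, -0.1, -94.7]
contact_force: [0.0, -0.1, 9.9]
opening: 0.8
```

```bash
python3 - <<'E'
from h import *
c=imaging.camera("scene"); cv2.imwrite("pics/s1.png",c["img"][:,:,::-1])
E
```

```text
(no output)
```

View pics/s1.png

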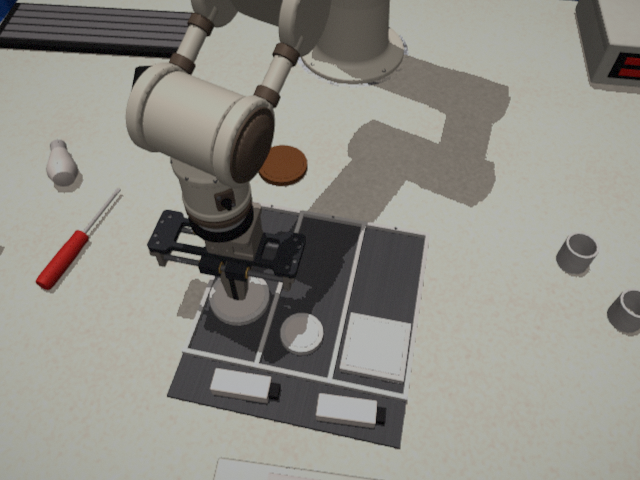

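The lamp, now centred at about (240,297), is following the fingers. The square (376,347) and small round (301,332) lamps haven't moved. The tool has travelled about 39 mm, leaving about 122 mm.

Call:
servo_tool(moves=[[0, 4, 0.2, 0], [0, 6, 0, 0], [0, 7, 0, 0], [0, 7, 0, 0], [0, 7, 0, 0], [0, 6, 0, 0], [0, 3, 0, 0], [0, 0, 0, 0]])

```text
time_s: 6.2
tool_pos: [567.0, -99.2, 40.4]
ee_rot: [-179.7, -0.1, -94.7]
contact_force: [0.7, 0.8, 10.2]
opening: 0.5
```

Call:
servo_tool(moves=[[0, 4, 0, 0], [0, 6, 0, 0], [0, 7, 0, 0], [0, 7, 0, 0], [0, 7, 0, 0], [0, 6, 0, 0], [0, 3, 0, 0], [0, 0, 0, 0]])

```text
time_s: 7.0
tool_pos: [527.2, -96.0, 40.3]
ee_rot: [-179.7, -0.1, -94.7]
contact_force: [0.6, -0.5, 11.3]
opening: 0.5
```

```bash
python3 - <<'E'
from h import *
c=imaging.camera("scene"); cv2.imwrite("pics/s2.png",c["img"][:,:,::-1])
print(env.get_state()["contact_force"])
E
```

```text
[ 0.33946401 -0.41343677 11.6029969 ]
```

View pics/s2.png

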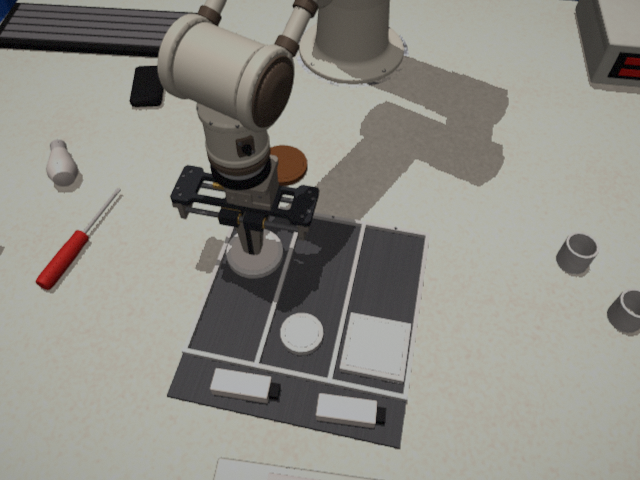

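The lamp is still under the fingers at about (255,255), with about 43 mm to go. I'll go slowly at the end and watch for the stop-bar force.

Call:
servo_tool(moves=[[0, 4, 0, 0], [0, 6, 0, 0], [0, 7, 0, 0], [0, 7, 0, 0], [0, 7, 0, 0], [0, 4, 0, 0], [0, 2, 0, 0], [0, 0, 0, 0]])

```text
time_s: 7.85
tool_pos: [490.7, -93.2, 40.4]
ee_rot: [-179.6, -0.1, -94.7]
contact_force: [0.8, -0.6, 12.1]
opening: 0.5
```

Call:
servo_tool(moves=[[0, 1.5, 0, 0], [0, 1.5, 0, 0], [0, 0, 0, 0]])

```text
time_s: 8.15
tool_pos: [488.0, -93.0, 40.4]
ee_rot: [-179.6, -0.1, -94.7]
contact_force: [1.9, -0.5, 11.2]
opening: 0.2
```

Call:
servo_tool(moves=[[0, 1, 0, 0], [0, 1, 0, 0], [0, 0, 0, 0]])

```text
time_s: 8.45
tool_pos: [486.1, -92.8, 40.3]
ee_rot: [-179.6, -0.1, -94.7]
contact_force: [1.8, -0.2, 10.4]
opening: 0.5
```

Call:
servo_tool(moves=[[0, 1, 0, 0], [0, 1, 0, 0], [0, 0, 0, 0]])

```text
time_s: 8.75
tool_pos: [484.1, -92.7, 40.4]
ee_rot: [-179.6, -0.1, -94.7]
contact_force: [1.2, -0.7, 10.1]
opening: 0.8
```

Call:
servo_tool(moves=[[0, 1, 0, 0], [0, 1, 0, 0], [0, 0, 0, 0]])

```text
time_s: 9.05
tool_pos: [482.1, -92.5, 40.4]
ee_rot: [-179.6, -0.1, -94.7]
contact_force: [1.6, 0.5, 9.9]
opening: 0.6
```

Call:
servo_tool(moves=[[0, 1, 0, 0], [0, 1, 0, 0], [0, 0, 0, 0]])

```text
time_s: 9.35
tool_pos: [480.5, -92.4, 40.4]
ee_rot: [-179.5, -0.1, -94.7]
contact_force: [3.0, -0.1, 9.1]
opening: 0.4
```

Call:
servo_tool(moves=[[0, 1, 0, 0], [0, 1, 0, 0], [0, 0, 0, 0]])

```text
time_s: 9.65
tool_pos: [478.5, -92.2, 40.4]
ee_rot: [-179.5, -0.1, -94.7]
contact_force: [2.7, 0.2, 8.9]
opening: 0.7
```

```bash
python3 - <<'E'
from h import *
for n,(x0,x1,y0,y1) in dict(scene=(190,350,180,300),top=(340,460,230,340)).items():
    c=imaging.camera(n); g=c["img"][y0:y1,x0:x1,::-1]; cv2.imwrite(f"pics/{n}3.png",cv2.resize(g,None,fx=5,fy=5,interpolation=cv2.INTER_CUBIC))
E
```

```text
(no output)
```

View pics/scene3.png

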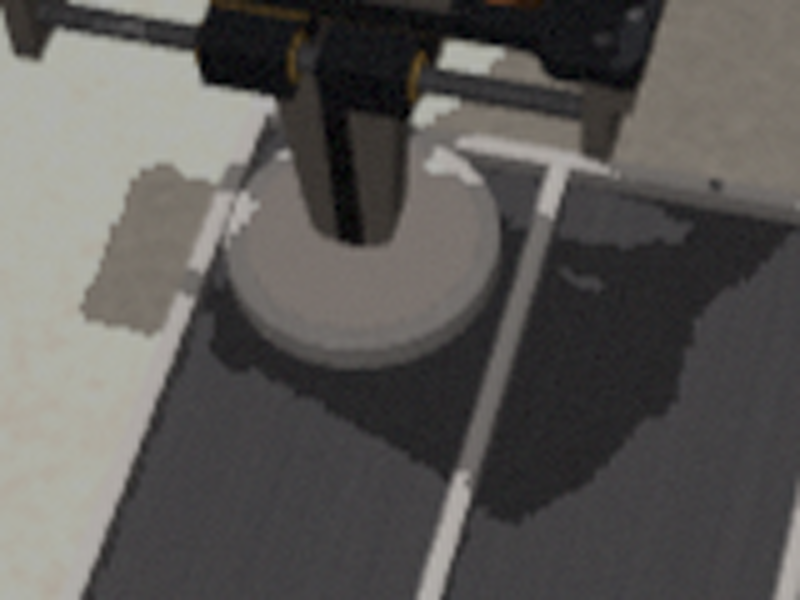

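View pics/top3.png

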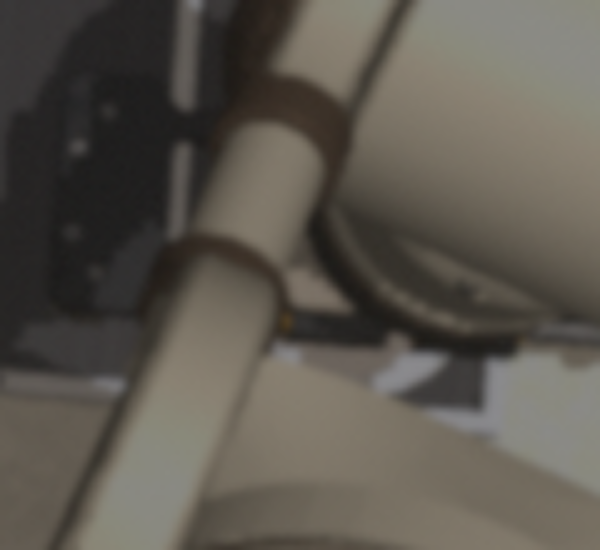

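The lamp looks to be at or very near the bar, but the force is ambiguous. I'll lift straight up, back off and measure.

Call:
servo_tool(moves=[[0, 0, -2, 0], [0, 0, -8, 0], [0, 0, -25, 0], [0, 0, -40, 0], [0, 0, -40, 0], [40, 0, -10, 0], [45, 0, 0, 0], [45, 0, 0, 0], [45, 0, 0, 0], [45, 0, 0, 0], [45, 0, 0, 0], [0, 0, 0, 0]])

```text
time_s: 10.95
tool_pos: [451.9, -359.5, 162.9]
ee_rot: [180.0, -0.1, -95.0]
contact_force: [-0.2, -0.1, -0.3]
opening: 0.4
```

```bash
python3 - <<'E'
from h import *
for n,(x0,x1,y0,y1) in dict(scene=(160,440,180,390),top=(235,460,120,330)).items():
    c=imaging.camera(n); g=c["img"][y0:y1,x0:x1,::-1]; cv2.imwrite(f"pics/{n}4.png",cv2.resize(g,None,fx=2.8,fy=2.8,interpolation=cv2.INTER_CUBIC))
E
```

```text
(no output)
```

View pics/scene4.png

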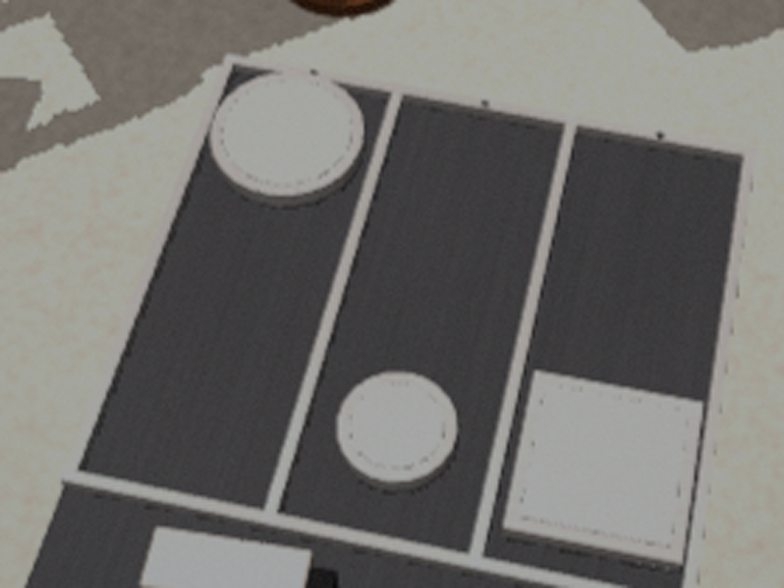

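View pics/top4.png

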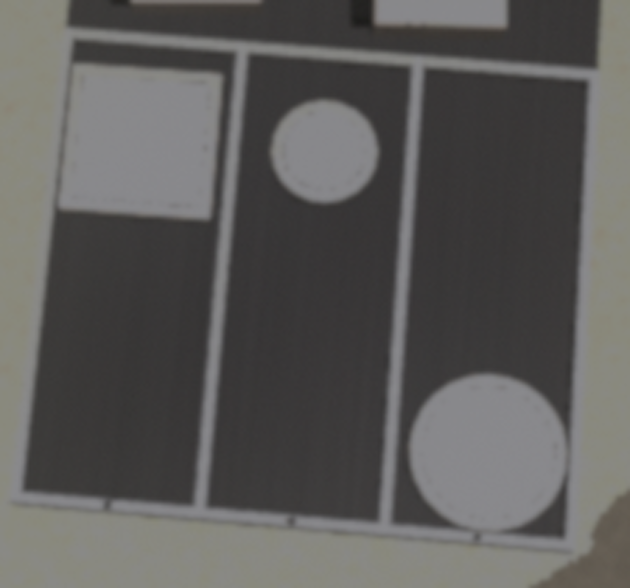

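Both views show the large lamp up against the near bar: its lower edge is at about (487,531) in the top crop, and the bar face is at row 530. The other two lamps are unmoved. One numeric check before handing in.

```bash
python3 - <<'E'
from h import *
c=imaging.camera("top")
g=lambda x,y,z:ray(c,x/2.8+234.8,y/2.8+119.8,z)
d=np.array([.99674,-.0807])
# disc extremes in crop
for p in [(487,373),(487,531),(408,452),(567,452)]: print(p,g(*p,18)[:2].round(1),round(float(g(*p,18)[:2]@d),1))
print("stop face", [round(float(g(*p,14)[:2]@d),1) for p in [(392,522),(567,537)]])
D=c["depth"]
pts=[]
for v in range(263,300):
    for u in range(390,430):
        if (u-408.9)**2+(v-281.2)**2<22**2 and D[v,u]>0:
            pts.append(c["R"].T@(np.array([(u-c["cx"])/c["fx"],(v-c["cy"])/c["fy"],1])*D[v,u]-c["t"]))
P=np.array(pts); A=np.c_[P[:,:2],np.ones(len(P))]; s=np.linalg.lstsq(A,P[:,2],rcond=None)[0]
print("top z",P[:,2].mean(),"tilt deg",np.degrees(np.hypot(*s[:2])))
workorder.finish_job()
E
```

```text
(487, 373) [525.8 -92.3] 531.5
(487, 531) [440.1 -90.2] 446.0
(408, 452) [482.5 -48.7] 484.9
(567, 452) [ 482.7 -134.3] 492.0
stop face [446.9, 446.7]
top z 17.68982916608167 tilt deg 0.21547587583094127
the job is handed in; nothing more can be done
```

I drew the large round lamp along the right lane to the near stop bar by pressing on its face with the closed fingers at about 10 N. I then lifted off, moved the arm clear and handed the job in at about 11 s on the robot's clock.

- **Position:** in the last top view the lamp's near edge is within about 1 mm of the stop bar face (446.0 against 446.8 mm along the lane). That is inside the roughly 2 mm calibration error.
- **Flatness:** its top face is at 17.7 mm (18 expected) with a tilt of about 0.2°, so it lies flat.
- **Other lamps:** by eye, the square and the small round lamp are at the same pixels as at the start. I did not re-measure them numerically.
- **Robot:** it was clear of everything, with about 0 N on the tool.
- **Disagreement:** I drew the fingers about 6 mm past where I expected the lamp to meet the bar. The force there rose to only about 3 N, not a clear stop, so I relied on the pictures for the seating.

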